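# Seat the toothed burr in the coffee grinder

## Robot

A 6-joint arm with a two-finger parallel gripper is mounted at the origin on a cart in front of the work surface, level with it; the furniture and walls round the work are solid. World frame = base frame: x ahead of the robot, y to its left, z up, the work surface at z = 0. Lengths are in mm, angles in rad, forces in N, time in s.
With the tool pointing down it reaches from about 275 to 1000 mm from the base axis. Payload 8.4 kg.
Tool frame: the origin (TCP) lies on the centre line of the jaws, within the pads' length; the fingertips stand r.tip_reach ahead of it and the grasp point (between the pads) lies 11 mm behind it (r.tip_reach is the distance from the TCP to the fingertips, in mm); z points along the fingers, y is the line along which they close (so a half turn about z gives the same grasp; the last joint's range is limited). The gripper opens to 85 mm and grips with 20 to 120 N. Pads are 22 mm wide; open, the fingers measure 114 mm over their backs; the gripper's body (76 mm by 85 mm) begins 54 mm behind the grasp point. The pads swing forward as they close: fully open they stand 13 mm farther back than shut.
Start: joints at [-1.124, 0.353, 1.633, -0, 1.155, -0.002], TCP at [271.177, -563.108, 239.281] pointing down, gripper open.
Joint ranges: [-2.63, 2.63], [-0.92, 2.1], [0.06, 2.66], [-1.3, 4.44], [0, 2.69], [-3.02, 3.02]. Speed limits (rad/s): [2.22, 2.22, 2.79, 3.14, 3.14, 3.14].

## Interface

Orientations are given as [roll, pitch, yaw] about the fixed x, y, z axes, in that order (R = Rz(yaw) Ry(pitch) Rx(roll)).
In Python, from rig import r gives the robot as it stands.
- The arm moves only by the tool carry_out, never from a script. Its argument "targets" is a list of rows, each an object with "dp": the shift along the tool's x, y, z in mm, a list of three; "yaw": the turn about the tool's z in degrees. A call has 1 to 12 rows; each row is the pose to reach, as a shift and turn from the pose commanded when the call began, along the tool's axes at that moment; what a row does not reach only later rows make up. A row lasts 1/8 s, in which the tool goes at most 62.5 mm and 10.7 degrees, less where a joint would pass 70% of its speed; a pose out of reach is approached as far as the arm can. A call with a gripper value outside its range is refused whole. "fingers" is the opening, from -1 (shut) to 1 (fully open), so that 0 is half open, set as the call begins (left out, the last holds). The fingers move at their own pace and stop on an object; "grip_force" is the grip in N (left out, the last holds). Time passes only in rows, so rows that repeat a pose let the fingers close. It gives the time, the measured TCP pose, the force, the opening and the grip force at its end, in the units of the state.
- r.sense(): the state, without advancing time (a new reading comes with each control period).
- r.grab_frame(name): name is "scene" or "top"; returns the picture (400x640x3 uint8, red, green, blue); there is no depth.
- r.get_calibration(name): a dict with "fx", "fy", "cx", "cy" (pixels), "dist_coeffs" ([k1, k2, p1, p2, k3] as OpenCV has them; the pictures are not rectified), "rvec" (rotation vector, rad) and "tvec" (3), from world to camera coordinates, as OpenCV has them. Camera axes: x right, y down, z forward; pixel columns grow to the right and rows downward; lengths in mm; the calibration is good to about 2 mm. A picture is of the moment at which its call begins. get_calibration takes no time and is no camera call.
- r.sign_off(): hands the job in; it is judged then, once.
The state is a dict: "clock": time; "qpos": joint angles; "qvel": joint speeds; "joint_efforts": joint torques, N m; "eef_pos": TCP position; "tcp_rot": TCP orientation; "contact_force": force on the tool from outside, world axes, zero at the start; "wrist_torque": the same for the moment, N m; "opening": opening from 0.0 (shut) to 1.0 (fully open); "grasp_force": force on a finger pad.
Only numpy, scipy, OpenCV 4.12 (cv2) and the standard library are available. Lean on these libraries where they do the work, as an engineer would, in place of code of your own. Each camera call takes 0.05 s, during which the arm holds its last target. There are 200 camera calls.

## Task

The grey coffee grinder on the counter is missing its burr. Take the burr with three lugs by its handle, turn it so that its lugs mesh with the three notches in the top of the grinder, and push it down until it is fully home; do not drop it in. Let go of it and leave the four-lug burr where it lies.

Things in the scene. Friction and masses are not known exactly. Their poses are not given: they have to be found in the camera images.
- burr_three: Burr to fit, loose: dark steel disc (bright top) 60 mm across, 16 thick, with 3 lugs (14 wide, same thickness, reaching 44 from the axis) at 0, 120, 240 deg from its x axis. Black handle bar on two posts on top: 52 long along x, 12 wide along y, 38 to 60 mm above the underside; pinch its 12 mm from above. About 0.15 kg. Origin: centre of the underside, z up; starts flat on the counter.
- burr_four: Another machine's burr, to be left alone: same disc and handle but four lugs, at 0, 90, 180, 270 degrees from its x axis; does not fit. The two burrs may lie in either place. Origin: centre of the underside, z up.
- seat (a point): Centre of the floor of the well in the top of the fixed round grey grinder (bright rim, 140 mm across, black spout at -x); 92 mm above the counter, 18 below the rim. Well 72 mm across with 3 notches 30 wide reaching 50 from the axis at 0, 120, 240 deg from the point's x axis; bevelled edges. Burr fully home: its origin here, any lug in any notch. Unmeshed it stands on the rim, 18 mm too high.
- drive_plate (a joint): Steel drive plate, 60 mm across, in the middle of the well; a stiff slide. 0 = up (top 8 mm above the well floor), 0.008 m = fully down; starts within 1 mm of up. It carries the burr's weight, yields to a push of about 8 N and stays where pushed, so a meshed burr still lies 7 to 8 mm too high until pushed down.

How it is judged:
By the outcome, as a careful person would: the job done as asked, in the order asked, and still so for the second after the job is handed in, with the robot touching nothing.
It also fails if it takes over 35 s, if anything falls off the work surface, if the arm or the gripper's body presses on something with over 40 N, if the wrist force passes 120 N, or if a joint passes its speed limit or range.

## Working session

There is one attempt and no reset: what is moved stays moved. The work goes in short steps, Python scripts to look and compute and a tool call to move; the robot and the scene stay as the last step left them, time stands still between calls to the robot, and variables do not carry over. Pictures are saved under pics/ and viewed, at most 10 in all, crops included, and the job is handed in when it is done.

Besides the shell and the picture viewer there is one more tool, called after "Call:" by a JSON object that holds its "name" and its "arguments", one argument or row to a line. carry_out: Moves the arm, as the interface text tells. Its arguments: {"type":"object","properties":{"targets":{"type":"array","items":{"type":"object","properties":{"dp":{"type":"array","items":{"type":"number"}},"yaw":{"type":"number"}}}},"fingers":{"type":"number"},"grip_force":{"type":"number"}},"required":["targets"]}

```bash
mkdir -p pics
python3 - <<'E'
from rig import r
import cv2
for n in("scene","top"):
    cv2.imwrite(f"pics/{n}0.png",r.grab_frame(n)[:,:,::-1]); print(r.get_calibration(n))
print(r.sense(), r.tip_reach)
E
```

```text
{'fx': 412.45401871348616, 'fy': 412.45401871348616, 'cx': 317.7907494318275, 'cy': 202.40356974297842, 'dist_coeffs': array([-0.10277446,  0.        ,  0.        ,  0.        ,  0.        ]), 'rvec': array([ 2.00815842, -0.46360566,  0.30568869]), 'tvec': array([-498.98919296,  132.25975571,  780.39549023])}
{'fx': 403.4276605521925, 'fy': 403.4276605521925, 'cx': 316.757802875558, 'cy': 196.6268400655655, 'dist_coeffs': array([-0.09296624,  0.        ,  0.        ,  0.        ,  0.        ]), 'rvec': array([ 2.15349969, -2.12415626,  0.21722288]), 'tvec': array([-102.23922177,  529.21129058,  948.93643586])}
{'clock': 0.1, 'qpos': array([-1.12442313e+00,  3.53604531e-01,  1.63404767e+00,  2.17215655e-05,
        1.15526073e+00, -2.41533735e-03]), 'qvel': array([-9.19731462e-04, -1.60147511e-04, -2.08233060e-03, -2.38728494e-04,
        8.91943976e-04, -9.57676673e-05]), 'joint_efforts': array([-2.62444892e-04, -6.06359053e+01, -3.42818820e+01, -5.71213127e-05,
        3.81323596e-03, -1.89561979e-05]), 'eef_pos': array([ 270.98229582, -562.71987806,  238.62593218]), 'tcp_rot': array([-3.14027242e+00, -2.30503392e-05,  4.48779741e-01]), 'contact_force': array([ 0.13251705,  0.22965315, -0.40448147]), 'wrist_torque': array([ 0.03774631, -0.00037203, -0.03703075]), 'grasp_force': 0.0, 'opening': 1.0020597526686237} 8.0
```

View pics/top0.png

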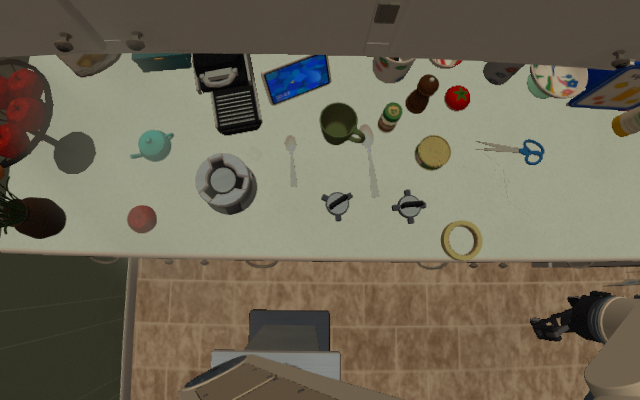

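View pics/scene0.png

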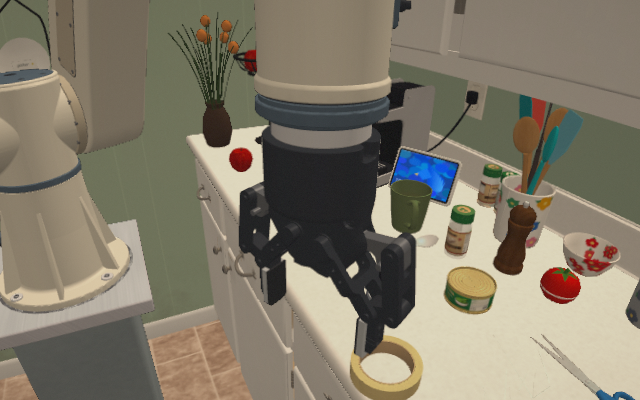

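The top view shows the grinder at about (224,182) and burrs at about (337,204) and (409,206). The scene view is blocked by the gripper. I'll enlarge the top view.

Run:
```python
import cv2,numpy as np
a=cv2.imread("pics/top0.png")
b=cv2.resize(a[140:225,185:265],None,fx=5,fy=5,interpolation=cv2.INTER_CUBIC)
c=cv2.resize(a[180:230,315:435],None,fx=5,fy=5,interpolation=cv2.INTER_CUBIC)
o=np.zeros((600,800,3),np.uint8);o[:250,:600]=c; 
d=cv2.resize(a[146:216,190:260],(350,350),interpolation=cv2.INTER_CUBIC);o[250:600,:350]=d
cv2.imwrite("pics/c1.png",o)
```

```text
(no output)
```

View pics/c1.png

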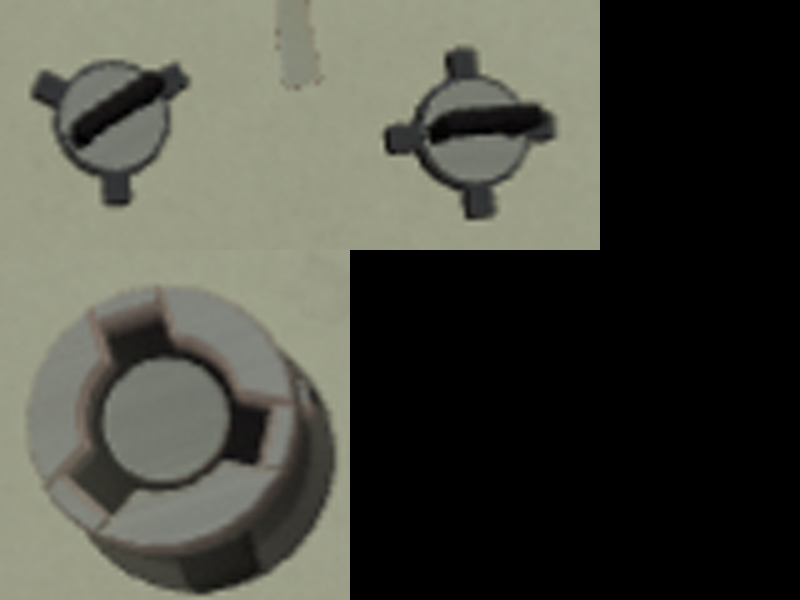

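The left burr, at crop (112,118), has three lugs, so it is the target. Its lug tips are at (40,86), (182,80) and (117,200). The grinder plate is at (167,418), with notches toward the top, the right and the lower left. Next I fit the poses.

```bash
cat > h.py <<'E'
from rig import r
import cv2,numpy as np
def ray(n,px,z):
    """world point at height z seen at pixel px"""
    c=r.get_calibration(n); K=np.array([[c['fx'],0,c['cx']],[0,c['fy'],c['cy']],[0,0,1.]])
    u=cv2.undistortPoints(np.array([[px]],float),K,c['dist_coeffs'])[0,0]
    R=cv2.Rodrigues(c['rvec'])[0]; C=-R.T@c['tvec']; d=R.T@np.array([u[0],u[1],1])
    return (C+d*(z-C[2])/d[2])[:2]
E
python3 - <<'E'
from h import *
f=lambda u,v,x0,y0:((u+.5)/5-.5+x0,(v+.5)/5-.5+y0)
A=lambda u,v,z:ray('top',f(u,v,315,180),z)
B=lambda u,v,z:ray('top',f(u,v-250,190,146),z)
np.set_printoptions(precision=1,suppress=True)
def ang(p,c): d=p-c; return np.degrees(np.arctan2(d[1],d[0])),np.hypot(*d)
c=A(112,118,16); print("burr",c)
for p in((40,80),(185,76),(117,197)): print(ang(A(*p,16),c))
h1,h2=A(78,135,60),A(157,80,60);print("handle",(h1+h2)/2,ang(h2,h1))
print("four",A(472,132,16))
g=B(167,418,100);print("plate",g)
for e in[(27,415),(297,420),(160,286),(160,550)]: print("rim",B(*e,110))
for e in[((92,312),(160,287)),((292,402),(280,467)),((48,487),(102,530))]: print("notch",ang((B(*e[0],110)+B(*e[1],110))/2,g))
E
```

```text
burr [ 520.2 -147.6]
(np.float64(62.63451651999072), np.float64(41.5915400078725))
(np.float64(-59.1208380391244), np.float64(43.64906191222501))
(np.float64(-176.2509777210304), np.float64(40.62135451001177))
handle [ 518.3 -147. ] (np.float64(-54.19615271464472), np.float64(47.62236607813886))
four [ 515.8 -333.3]
plate [559.5 128. ]
rim [557.8 191.8]
rim [557.3  65. ]
rim [621.2 132.7]
rim [494.9 125.8]
notch (np.float64(20.51200683010551), np.float64(58.53879929450246))
notch (np.float64(-98.96220244320443), np.float64(58.909709915233435))
notch (np.float64(139.95576769233668), np.float64(59.78804815584688))
```

Call:
{"name": "carry_out", "arguments": {
  "targets": [
    {"dp": [40, -27, 5], "yaw": -9.7},
    {"dp": [81, -53, 10], "yaw": -19.4},
    {"dp": [121, -80, 20], "yaw": -29},
    {"dp": [162, -107, 30], "yaw": -39},
    {"dp": [202, -133, 40], "yaw": -48.5},
    {"dp": [242, -160, 55], "yaw": -58},
    {"dp": [283, -187, 70], "yaw": -68},
    {"dp": [323, -213, 80], "yaw": -78},
    {"dp": [364, -240, 90], "yaw": -87.5},
    {"dp": [404, -267, 99], "yaw": -97},
    {"dp": [404, -267, 99], "yaw": -97},
    {"dp": [404, -267, 99], "yaw": -97}
  ],
  "fingers": 0.1,
  "grip_force": 60
}}

```text
clock: 1.6
eef_pos: [519.0, -147.3, 140.1]
tcp_rot: [-3.141, -0.0, 2.141]
contact_force: [-0.6, -0.2, 0.4]
opening: 0.552
grasp_force: 0.0
```

Run:
```python
from h import *
s=r.sense(); print(s['eef_pos'],np.degrees(s['tcp_rot']),s['opening'],s['contact_force'],s['clock'],s['qpos'])
a=r.grab_frame("scene")[:,:,::-1]; t=r.grab_frame("top")[:,:,::-1]
o=np.zeros((600,640,3),np.uint8);o[:400]=a;o[400:,:640]=cv2.resize(t[150:250,180:500],(640,200))
cv2.imwrite("pics/s1.png",o)
```

```text
[ 518.96718741 -147.28164944  140.07094271] [-1.79959212e+02 -2.16492827e-02  1.22688501e+02] 0.5522412016043204 [-0.63119229 -0.18207819  0.44476939] 1.6 [-2.79130358e-01  3.41599738e-01  1.90404268e+00 -3.65030595e-04
  8.96704070e-01 -8.49424515e-01]
```

View pics/s1.png

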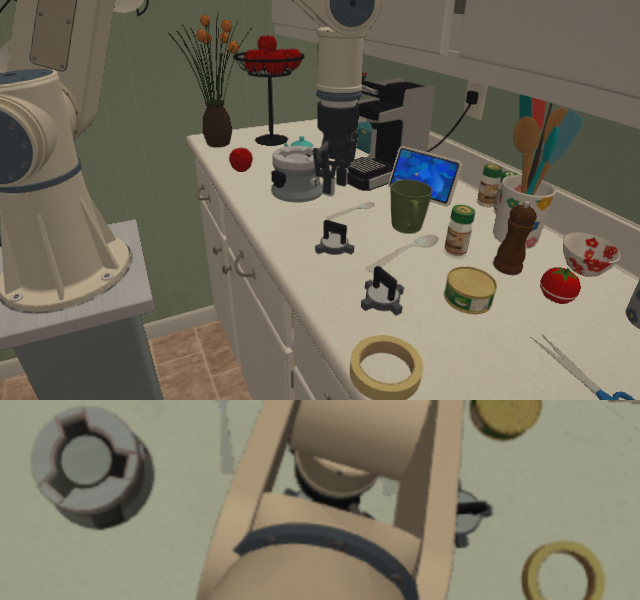

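In the scene view the three-lug burr is clear: disc at about (334,242), handle top at about (335,224), gripper above it. I'll cross-check its position in this view.

Run:
```python
from h import *
a=cv2.imread("pics/s1.png")
cv2.imwrite("pics/s1c.png",np.hstack([cv2.resize(a[210:260,305:365],(480,400),interpolation=cv2.INTER_CUBIC),cv2.resize(a[140:205,265:330],(320,320),interpolation=cv2.INTER_CUBIC)[:].copy() if 0 else np.vstack([cv2.resize(a[140:205,265:330],(320,320),interpolation=cv2.INTER_CUBIC),np.zeros((80,320,3),np.uint8)])]))
```

```text
(no output)
```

View pics/s1c.png

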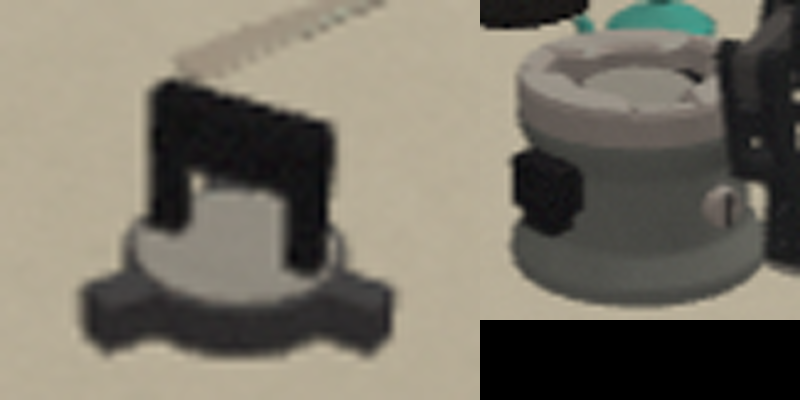

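The crop shows the handle bar's top from (165,85) to (320,122), with the disc spanning columns 127–342. The grinder plate is at about (638,87).

Run:
```python
from h import *
f=lambda u,v:((u+.5)/8-.5+305,(v+.5)/8-.5+210)
a,b=[ray('scene',f(*p),60) for p in((165,85),(318,124))]
print((a+b)/2,np.degrees(np.arctan2(*(b-a)[::-1])),np.hypot(*(b-a)))
k=65/320
print(ray('scene',((638.5-480)*k-.5+265,87.5*k-.5+140),100))
for e in((518,85),(735,85)): print(ray('scene',((e[0]-480)*k-.5+265,e[1]*k-.5+140),110))
```

```text
[ 520.74560966 -149.61441211] -52.610779047358385 42.90889358979113
[558.45763549 125.86810726]
[493.4352079  130.69183098]
[594.4144486   85.15202549]
```

Call:
{"name": "carry_out", "arguments": {
  "targets": [
    {"dp": [-1, 0, 35], "yaw": 0},
    {"dp": [-1, 0, 70], "yaw": 0},
    {"dp": [-1, 0, 90], "yaw": 0},
    {"dp": [-1, 0, 102], "yaw": 0},
    {"dp": [-1, 0, 102], "yaw": 0},
    {"dp": [-1, 0, 102], "yaw": 0}
  ]
}}

```text
clock: 2.45
eef_pos: [520.4, -148.6, 39.1]
tcp_rot: [3.141, 0.001, 2.141]
contact_force: [-0.0, 0.4, -0.2]
opening: 0.549
grasp_force: 0.0
```

Call:
{"name": "carry_out", "arguments": {
  "targets": [
    {"dp": [0, 0, 0], "yaw": 0},
    {"dp": [0, 0, 0], "yaw": 0},
    {"dp": [0, 0, 0], "yaw": 0},
    {"dp": [0, 0, 0], "yaw": 0},
    {"dp": [0, 0, 0], "yaw": 0},
    {"dp": [0, 0, 0], "yaw": 0}
  ],
  "fingers": -1,
  "grip_force": 70
}}

```text
clock: 3.2
eef_pos: [520.3, -148.1, 39.0]
tcp_rot: [3.141, 0.001, 2.142]
contact_force: [-1.5, 1.2, 5.2]
opening: 0.127
grasp_force: 68.6
```

Call:
{"name": "carry_out", "arguments": {
  "targets": [
    {"dp": [0, 0, -20], "yaw": 0},
    {"dp": [0, 0, -70], "yaw": 0},
    {"dp": [0, 0, -120], "yaw": 0},
    {"dp": [0, 0, -145], "yaw": 0},
    {"dp": [30, 26, -145], "yaw": 6},
    {"dp": [68, 58, -145], "yaw": 13},
    {"dp": [106, 91, -145], "yaw": 21},
    {"dp": [144, 123, -145], "yaw": 29},
    {"dp": [180, 155, -145], "yaw": 36},
    {"dp": [211, 181, -145], "yaw": 42},
    {"dp": [211, 181, -145], "yaw": 42},
    {"dp": [211, 181, -145], "yaw": 42}
  ]
}}

```text
clock: 4.7
eef_pos: [557.6, 126.9, 183.0]
tcp_rot: [-3.141, 0.001, 1.411]
contact_force: [-0.0, -0.4, -1.2]
opening: 0.124
grasp_force: 68.5
```

Run:
```python
from h import *
s=r.sense(); print(s['eef_pos'],np.degrees(s['tcp_rot']),s['opening'],s['contact_force'],s['clock'])
a=r.grab_frame("scene")[:,:,::-1]; t=r.grab_frame("top")[:,:,::-1]
o=np.hstack([cv2.resize(a[100:220,235:355],(400,400),interpolation=cv2.INTER_CUBIC),cv2.resize(t[130:230,175:275],(400,400),interpolation=cv2.INTER_CUBIC)])
cv2.imwrite("pics/s2.png",o)
```

```text
[557.6483956  126.92118445 183.01046409] [-1.79959931e+02  3.69355001e-02  8.08178591e+01] 0.12429681301525047 [-0.02461791 -0.36735934 -1.22708726] 4.7
```

View pics/s2.png

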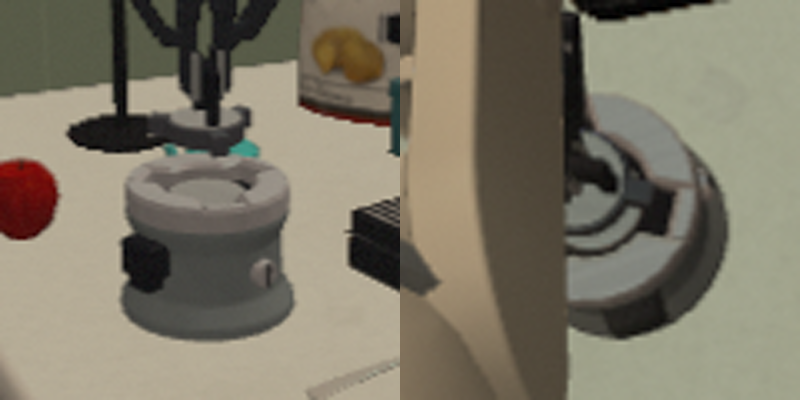

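The burr hangs level over the well, with the right-hand lug (in the top crop near (650,190)) lined up with the right notch. I'm lowering it.

Call:
{"name": "carry_out", "arguments": {
  "targets": [
    {"dp": [0.7, 1, 12], "yaw": 0},
    {"dp": [0.7, 1, 24], "yaw": 0},
    {"dp": [0.7, 1, 30], "yaw": 0},
    {"dp": [0.7, 1, 35], "yaw": 0},
    {"dp": [0.7, 1, 38], "yaw": 0},
    {"dp": [0.7, 1, 40], "yaw": 0},
    {"dp": [0.7, 1, 40], "yaw": 0}
  ]
}}

```text
clock: 5.68
eef_pos: [559.2, 127.8, 143.3]
tcp_rot: [3.141, -0.0, 1.409]
contact_force: [0.3, 0.6, -1.5]
opening: 0.127
grasp_force: 68.5
```

There's no force and the underside is below the rim, so it has meshed. Now I push it down.

Call:
{"name": "carry_out", "arguments": {
  "targets": [
    {"dp": [0, 0, 2], "yaw": 0},
    {"dp": [0, 0, 4], "yaw": 0},
    {"dp": [0, 0, 6], "yaw": 0},
    {"dp": [0, 0, 8], "yaw": 0},
    {"dp": [0, 0, 10], "yaw": 0},
    {"dp": [0, 0, 11], "yaw": 0},
    {"dp": [0, 0, 11], "yaw": 0},
    {"dp": [0, 0, 11], "yaw": 0}
  ]
}}

```text
clock: 6.68
eef_pos: [559.4, 127.9, 132.7]
tcp_rot: [3.141, -0.0, 1.409]
contact_force: [-1.9, -0.1, 6.2]
opening: 0.132
grasp_force: 69.5
```

Call:
{"name": "carry_out", "arguments": {
  "targets": [
    {"dp": [0, 0, 1], "yaw": 0},
    {"dp": [0, 0, 2], "yaw": 0},
    {"dp": [0, 0, 2.5], "yaw": 0},
    {"dp": [0, 0, 2.5], "yaw": 0},
    {"dp": [0, 0, 2.5], "yaw": 0}
  ]
}}

```text
clock: 7.3
eef_pos: [559.4, 127.9, 130.9]
tcp_rot: [3.141, -0.0, 1.409]
contact_force: [-4.7, -0.6, 13.2]
opening: 0.126
grasp_force: 70.7
```

Call:
{"name": "carry_out", "arguments": {
  "targets": [
    {"dp": [0, 0, 1], "yaw": 0},
    {"dp": [0, 0, 2], "yaw": 0},
    {"dp": [0, 0, 2], "yaw": 0},
    {"dp": [0, 0, 2], "yaw": 0}
  ]
}}

```text
clock: 7.8
eef_pos: [559.4, 127.9, 130.9]
tcp_rot: [3.141, -0.0, 1.409]
contact_force: [-12.4, -1.5, 32.3]
opening: 0.132
grasp_force: 73.7
```

It stops hard at 130.9 with 32 N, which is where fully home should be. I'm relaxing the push and releasing.

Call:
{"name": "carry_out", "arguments": {
  "targets": [
    {"dp": [0, 0, -2], "yaw": 0},
    {"dp": [0, 0, -3], "yaw": 0},
    {"dp": [0, 0, -3], "yaw": 0}
  ]
}}

```text
clock: 8.18
eef_pos: [559.4, 127.9, 131.0]
tcp_rot: [3.141, -0.0, 1.409]
contact_force: [-1.5, 1.2, 6.1]
opening: 0.127
grasp_force: 69.6
```

Call:
{"name": "carry_out", "arguments": {
  "targets": [
    {"dp": [0, 0, 0], "yaw": 0},
    {"dp": [0, 0, 0], "yaw": 0},
    {"dp": [0, 0, 0], "yaw": 0},
    {"dp": [0, 0, 0], "yaw": 0},
    {"dp": [0, 0, 0], "yaw": 0},
    {"dp": [0, 0, 0], "yaw": 0}
  ],
  "fingers": 0
}}

```text
clock: 8.93
eef_pos: [559.2, 127.8, 130.8]
tcp_rot: [3.142, -0.0, 1.409]
contact_force: [0.5, 0.0, 0.1]
opening: 0.501
grasp_force: 0.0
```

Call:
{"name": "carry_out", "arguments": {
  "targets": [
    {"dp": [0, 0, -10], "yaw": 0},
    {"dp": [0, 0, -30], "yaw": 0},
    {"dp": [0, 0, -70], "yaw": 0},
    {"dp": [0, 0, -120], "yaw": 0},
    {"dp": [-40, 0, -150], "yaw": 0},
    {"dp": [-100, 0, -150], "yaw": 0},
    {"dp": [-160, 0, -150], "yaw": 0},
    {"dp": [-220, 0, -150], "yaw": 0},
    {"dp": [-240, 0, -150], "yaw": 0},
    {"dp": [-240, 0, -150], "yaw": 0}
  ]
}}

```text
clock: 10.18
eef_pos: [520.2, -110.4, 281.5]
tcp_rot: [3.141, 0.0, 1.406]
contact_force: [0.2, 0.4, -0.3]
opening: 0.501
grasp_force: 0.0
```

Run:
```python
from h import *
a=r.grab_frame("scene")[:,:,::-1]; t=r.grab_frame("top")[:,:,::-1]
o=np.hstack([cv2.resize(a[120:210,250:340],(400,400),interpolation=cv2.INTER_CUBIC),cv2.resize(t[145:225,185:265],(400,400),interpolation=cv2.INTER_CUBIC)])
cv2.imwrite("pics/s3.png",o)
```

```text
(no output)
```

View pics/s3.png

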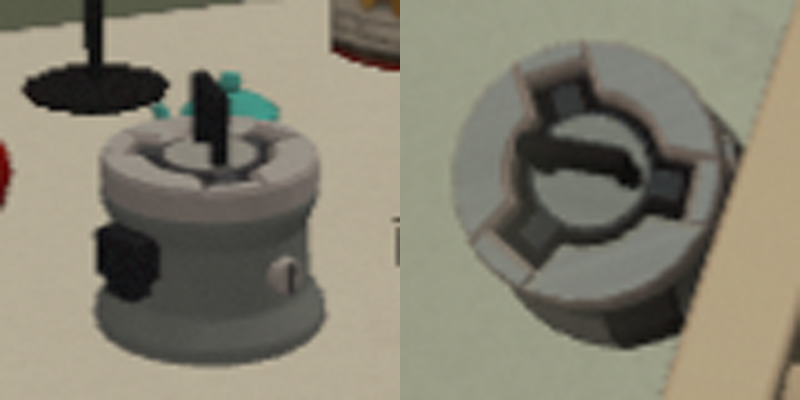

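The burr sits level with all three lugs in their notches, at about (565,97), (670,187) and (537,233) in the top crop. Its disc is just below the rim.

```bash
python3 -c "from rig import r; print(r.sign_off())"
```

```text
the job is handed in; nothing more can be done
None
```

The three-lug burr is meshed, pushed down to a hard stop at the expected height, released and handed in after about 10 s; the four-lug burr was not touched.

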